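# Start the toaster on frozen bread

### The arm

A 6-joint arm with a two-finger parallel gripper is mounted at the origin on the work surface. World frame = base frame: x ahead of the robot, y to its left, z up, the work surface at z = 0. Lengths are in m, angles in rad, forces in N, time in s.
With the tool pointing down it reaches from about 0.375 to 0.975 m from the base axis. Payload 3.8 kg.
Tool frame: the origin (TCP) lies at the very end of the fingers, on their centre line; the grasp point (between the pads) lies manip.grasp_offset behind it (manip.grasp_offset is the distance from the TCP to the grasp point, in m); z points along the fingers, y is the line along which they close (so a half turn about z gives the same grasp; the last joint's range is limited). The gripper opens to 85 mm and grips with 20 to 120 N. Pads are 22 mm wide; open, the fingers measure 114 mm over their backs; the gripper's body (76 mm by 85 mm) begins 54 mm behind the grasp point. The pads swing forward as they close: fully open they stand 13 mm farther back than shut.
Start: joints at [-1.211, 0.264, 1.604, -0, 1.274, -0.037], TCP at [0.261, -0.623, 0.231] pointing down, gripper open.
Joint ranges: [-2.63, 2.63], [-0.94, 2.18], [0.31, 2.57], [-1.31, 4.45], [0, 2.66], [-2.55, 2.55]. Speed limits (rad/s): [2.57, 2.57, 3.14, 3.14, 3.14, 3.14].

### API

Orientations are given as a unit quaternion [x, y, z, w].
In Python, from bench import manip gives the robot as it stands.
- The arm moves only by the tool jog_arm, never from a script. Its argument "increments" is a list of rows, each a list of 7 numbers: the shift along the tool's x, y, z each as a share of 50 cm, from -1 to 1, then the turn, a rotation vector about the tool's x, y, z each as a share of 45 degrees, from -1 to 1, then the finger opening in mm, from 0 to 85.4. In form: [[dx, dy, dz, wx, wy, wz, grip], ...]. A call has exactly 8 rows; each row shifts and turns the commanded pose from where the row before left it, along the tool's axes as they then stand; what a row does not reach is not made up. A row lasts 1/8 s, in which the tool goes at most 62.5 mm and 10.7 degrees, less where a joint would pass 70% of its speed; a pose out of reach is approached as far as the arm can. A call with a number of a shift or a turn outside -1 to 1 is refused whole. A call with a gripper value outside its range is refused whole. The fingers move at their own pace and stop on an object; "squeeze" is the grip in N (left out, the last holds). Time passes only in rows, so rows that do not move let the fingers close, or fill a call up. It gives the time, the measured TCP pose, the force, the opening and the grip force at its end, in the units of the state.
- manip.sense(): the state, without advancing time (a new reading comes with each control period).
- manip.get_image(name): name is "side" or "top" or "wrist"; returns a dict with "pixels" (480x640x3 uint8, red, green, blue), "fx", "fy", "cx", "cy" (pixels), "position" and "rotation" of the camera in the world. Camera axes: x right, y down, z forward; pixel columns grow to the right and rows downward; lengths in m; the calibration is good to about 2 mm. A picture is of the moment at which its call begins. There is no depth.
- manip.finish_job(): hands the job in; it is judged then, once.
Trained networks look in a picture, given as the dict that the camera call returned (one of the last four; its "shot" number tells which), for a name from the list of things; names that differ only in an ending like _2 or _b are one class to them, and where a whole thing is asked for, a point or a joint stands for the part that bears it (a point fixed in the world has none). Each returns a list of dicts, best first, with "score" (0 to 1); they miss things now and then, are a little off and sometimes report something else, mostly with a low value. They report only what shows in the picture. A call takes as long as a camera call.
- manip.find_in(picture, query): "xyz" ([x, y, z] in m, in the coordinates of the camera as it stood for that picture, good to about 4 mm: the middle of the surface that is visible of it).
- manip.landmark_of(picture, query): "xyz" ([x, y, z] in m, in the coordinates of the camera as it stood for that picture, good to about 4 mm: a listed point, or the origin of a listed thing).
The state is a dict: "time_s": time; "qpos": joint angles; "joint_vel": joint speeds; "tau": joint torques, N m; "position": TCP position; "tool_rot": TCP orientation; "ft_force": force on the tool from outside, world axes, zero at the start; "moment": the same for the moment, N m; "finger_gap": finger opening in m; "finger_force": force on a finger pad.
Only numpy, scipy, OpenCV 4.12 (cv2) and the standard library are available. Lean on these libraries where they do the work, as an engineer would, in place of code of your own. Each camera call takes 0.05 s, during which the arm holds its last target. There are 200 camera calls.

### The job

Two frozen slices are standing in the toaster. With the fingertips push the toaster's lever all the way down, then lightly press the defrost key (the one with the snowflake, at the right-hand end of the row of three as you face the lever) until it is fully in, and let it spring back up. Do not touch the bread, leave the cancel and reheat keys and the browning dial alone, and leave the toaster and everything else standing where it is.

Things in the scene. Friction and masses are not known exactly. Their poses are not given: they have to be found in the camera images.
- toaster: Two-slot toaster, loose on rubber feet, 1.7 kg, 290 mm long (its x), 180 wide (its y), 185 high to the flat top. Origin: centre of its underside, z up. The upright end face at x = -145 mm is the lever end. Slots run along x from -45 to +110 mm. Three keys stand on the top in a row along y at x = -105 mm. Facing the lever, its +y is on your left. Things stand close by on both sides.
- lever (a joint): Travel of the toaster's lever and bread carriage, m: 0 up (start), 0.055 fully down at a firm stop. It moves straight down, resists with about 3 N (a little more when pushed fast), and stays where it is left.
- lever_pad (a point): Centre of the upper face of the lever's paddle: a flat horizontal tab 36 mm long (toaster x), 46 mm wide (toaster y) and 12 mm thick that sticks out of the middle of the lever end, from 4 to 40 mm beyond the end face. Its upper face is 168 mm above the table when up, 113 mm when down. Axes as the toaster's.
- defrost_top (a point): Centre of the upper face of the defrost key (snowflake mark): a flat tab 26 mm (toaster y) by 22 mm (toaster x), standing 8 mm proud of the deck, its top 193 mm above the table. Axes as the toaster's.
- defrost (a joint): How far the defrost key is pressed, m: 0 up, 0.005 at its stop. A spring returns it; it takes 1.4 N to start and 4.9 N to reach the stop.
- cancel_top (a point): Centre of the upper face of the cancel key (square mark), same size, in the middle of the row, 50 mm from the defrost key.
- reheat_top (a point): Centre of the upper face of the reheat key (three short bars), same size, at the left-hand end of the row as you face the lever, 100 mm from the defrost key.
- cancel (a joint): The same for the cancel key (same shape, middle of the row).
- reheat (a joint): The same for the reheat key (same shape, left of the row).
- dial (a joint): Angle of the browning dial, rad, 0 at the start: a 32 mm wide, 14 mm thick knob on the lever end face, 55 mm to the left of the lever as you face it, its axis 65 mm above the table.
- bread_left: Frozen bread slice in the slot at the toaster's +y side, 112 mm long, 13 mm thick; it rides on the carriage, and its top stands 39 mm above the toaster's top while the lever is up, 16 mm below it when down. Origin: centre of its lower edge.
- bread_right: The same in the slot at the toaster's -y side.
- mug: Bystander, loose: white mug, 80 mm wide, 92 mm high, handle on its +y side. Origin: centre of its underside.
- jam_jar: Bystander, loose: closed jam jar, 68 mm wide, 95 mm high. Origin: centre of its underside.
- egg_cup: Bystander, loose: white egg cup with an egg in it, 52 mm wide, 88 mm high. Origin: centre of its underside.
- tumbler: Bystander, loose: drinking glass, 72 mm wide, 95 mm high. Origin: centre of its underside.
- plate: Bystander, loose: white plate, 180 mm wide, 18 mm high, empty. Origin: centre of its underside.
- butter_dish: Bystander, loose: covered butter dish, 160 x 100 mm, 81 mm high to the knob. Origin: centre of its underside.

How it is judged:
On the way, in this order (a step that is already met when the one before it is completed fails the run):
1. the lever is pushed fully down (value of joint lever above 0.051 m), for 0.2 s.
2. the defrost key is pressed in (value of joint defrost above 0.0035 m and value of joint lever above 0.051 m), for 0.1 s.
At the end, for the whole second after the job is handed in: The lever is still fully down (within 4 mm of its stop); all three keys are up again (within 1 mm); the dial is within 0.25 rad of where it was; toaster and bystanders stand at rest within 20 mm of their starting places (value of joint lever above 0.051 m and value of joint each of defrost, cancel, reheat below 0.001 m and value of joint dial between -0.25 and 0.25 rad and distance of each of toaster, mug, jam_jar, egg_cup, tumbler, plate, butter_dish from where it was at the start of the episode below 0.02 m and linear speed of each of toaster, mug, jam_jar, egg_cup, tumbler, plate, butter_dish below 0.02 m/s and angle between toaster's own z axis and vertical below 0.06 rad); the robot touches nothing.
It fails at once if the cancel or the reheat key is pressed (2 mm or more) or the browning dial is turned (0.25 rad) (value of joint any of cancel, reheat above 0.002 m or value of joint dial above 0.25 rad or value of joint dial below -0.25 rad).
It fails at once if the bread is touched (contact force between any of the fingers, the arm and bread_left above 1 N or contact force between any of the fingers, the arm and bread_right above 1 N).
It fails at once if the defrost key is jabbed instead of pressed lightly (over 25 N) (contact force between anything else and defrost above 25 N).
It fails at once if the toaster is shifted more than 20 mm, tipped or lifted (distance of toaster from where it was at the start of the episode above 0.02 m or angle between toaster's own z axis and vertical above 0.1 rad or height (world z) of toaster above 0.01 m).
It fails at once if a bystander is shifted more than 20 mm, tipped or lifted ((distance of mug from where it was at the start of the episode above 0.02 m or angle between mug's own z axis and vertical above 0.25 rad) or (distance of jam_jar from where it was at the start of the episode above 0.02 m or angle between jam_jar's own z axis and vertical above 0.25 rad) or (distance of egg_cup from where it was at the start of the episode above 0.02 m or angle between egg_cup's own z axis and vertical above 0.25 rad) or (distance of tumbler from where it was at the start of the episode above 0.02 m or angle between tumbler's own z axis and vertical above 0.25 rad) or (distance of plate from where it was at the start of the episode above 0.02 m or angle between plate's own z axis and vertical above 0.25 rad) or (distance of butter_dish from where it was at the start of the episode above 0.02 m or angle between butter_dish's own z axis and vertical above 0.25 rad)).
It also fails if it takes over 40 s, if anything falls off the work surface, if the arm or the gripper's body presses on something with over 40 N, if the wrist force passes 120 N, or if a joint passes its speed limit or range.

## Working session

There is one attempt and no reset: what is moved stays moved. The work goes in short steps, Python scripts to look and compute and a tool call to move; the robot and the scene stay as the last step left them, time stands still between calls to the robot, and variables do not carry over. Pictures are saved under pics/ and viewed, at most 10 in all, crops included, and the job is handed in when it is done.

Besides the shell and the picture viewer there is one more tool, called after "Call:" by a JSON object that holds its "api" and its "payload". jog_arm: Moves the arm, as the interface text tells. Shift numbers are shares of 50 cm and turn numbers shares of 45 degrees, none past 1 either way. Its arguments: {"type":"object","properties":{"increments":{"type":"array"},"squeeze":{"type":"number"}},"required":["increments"]}

```bash
mkdir -p pics; cat > h.py <<'E'
from bench import manip
import numpy as np, cv2
def shot(n,save=None):
    p=manip.get_image(n)
    if save: cv2.imwrite('pics/'+save,p['pixels'][:,:,::-1])
    return p
def w(p,xyz): return np.array(p['position'])+np.array(p['rotation'])@np.array(xyz)
def px(p,xyz): return np.round([p['fx']*xyz[0]/xyz[2]+p['cx'],p['fy']*xyz[1]/xyz[2]+p['cy']])
E
python3 - <<'E'
from h import *
np.set_printoptions(precision=4,suppress=True)
s=manip.sense();print(s['time_s'],s['position'],s['tool_rot'],s['ft_force'],manip.grasp_offset)
for n in ['top','side']:
    p=shot(n,n+'.png');print(n,np.array(p['position']),np.array(p['rotation']).ravel())
    for q in ['toaster','lever_pad','defrost_top','cancel_top','reheat_top','mug','jam_jar','egg_cup','tumbler','plate','butter_dish']:
        for d in manip.landmark_of(p,q)[:2]: print(q,round(d['score'],2),w(p,d['xyz']),px(p,d['xyz']))
E
```

```text
0.0 [ 0.2606 -0.6219  0.2299] [ 0.9804  0.1971 -0.0002 -0.0011] [-0.2618 -0.5697  0.0935] 0.0187
top [ 0.4067 -0.1041  1.0389] [ 0.705  -0.7033  0.0576 -0.0712]Traceback (most recent call last):
  File "<stdin>", line 7, in <module>
  File "h.py", line 7, in w
    def w(p,xyz): return np.array(p['position'])+np.array(p['rotation'])@np.array(xyz)
                                                 ~~~~~~~~~~~~~~~~~~~~~~~^~~~~~~~~~~~~~
ValueError: matmul: Input operand 1 has a mismatch in its core dimension 0, with gufunc signature (n?,k),(k,m?)->(n?,m?) (size 3 is different from 4)
```

Rotation is a quaternion.

```bash
sed -i "s/^import numpy.*/&\nfrom scipy.spatial.transform import Rotation as R/; s/np.array(p\['rotation'\])@np.array(xyz)/R.from_quat(p['rotation']).apply(xyz)/" h.py
python3 - <<'E'
from h import *
np.set_printoptions(precision=4,suppress=True)
for n in ['top','side']:
    p=shot(n,n+'.png');print(n,np.array(p['position']),p['fx'])
    for q in ['toaster','lever_pad','defrost_top','cancel_top','reheat_top','mug','jam_jar','egg_cup','tumbler','plate','butter_dish']:
        for d in manip.landmark_of(p,q)[:2]: print(q,round(d['score'],2),w(p,d['xyz']),px(p,d['xyz']))
E
```

```text
top [ 0.4067 -0.1041  1.0389] 453.993824518087
toaster 0.84 [ 0.5362  0.0419 -0.0019] [263. 274.]
toaster 0.48 [ 0.621  -0.3419  0.0034] [429. 238.]
lever_pad 0.78 [ 0.5167 -0.1228  0.1692] [336. 273.]
defrost_top 0.74 [ 0.5704 -0.0642  0.1972] [305. 243.]
defrost_top 0.57 [ 0.472  -0.0499  0.1892] [297. 295.]
cancel_top 0.74 [ 0.5191 -0.0597  0.1916] [303. 270.]
cancel_top 0.67 [ 0.6202 -0.3413 -0.001 ] [428. 238.]
reheat_top 0.72 [ 0.6189 -0.3406  0.0039] [428. 238.]
reheat_top 0.51 [ 0.4745 -0.0528  0.1887] [299. 294.]
mug 0.88 [ 0.3711 -0.0016 -0.0006] [280. 347.]
jam_jar 0.81 [ 0.3861 -0.1204 -0.0017] [333. 340.]
egg_cup 0.72 [ 0.6399 -0.13   -0.0013] [337. 230.]
tumbler 0.82 [ 0.6806 -0.0107 -0.0005] [287. 213.]
plate 0.57 [ 0.3856 -0.4147  0.0026] [466. 341.]
butter_dish 0.83 [ 0.6196 -0.343   0.0048] [429. 238.]
side [0.5327 0.9458 0.817 ] 621.6644790454982
toaster 0.28 [ 0.5185 -0.1192  0.1649] [350. 209.]
lever_pad 0.66 [ 0.5149 -0.1161  0.1641] [352. 210.]
defrost_top 0.41 [ 0.5726 -0.0616  0.1894] [322. 213.]
cancel_top 0.25 [ 0.3867 -0.1198 -0.0055] [409. 278.]
reheat_top 0.47 [ 0.4752 -0.0567  0.1875] [373. 217.]
mug 0.72 [0.377  0.0017 0.0005] [418. 314.]
jam_jar 0.72 [ 0.3852 -0.1181 -0.0036] [409. 278.]
egg_cup 0.63 [ 0.6426 -0.1314 -0.0053] [290. 271.]
tumbler 0.76 [ 0.6759 -0.0106 -0.0007] [269. 305.]
plate 0.6 [ 0.3939 -0.4082 -0.001 ] [398. 207.]
butter_dish 0.82 [ 0.6186 -0.3447 -0.0055] [308. 219.]
butter_dish 0.6 [ 0.5719 -0.0614  0.1913] [322. 212.]
```

View pics/top.png

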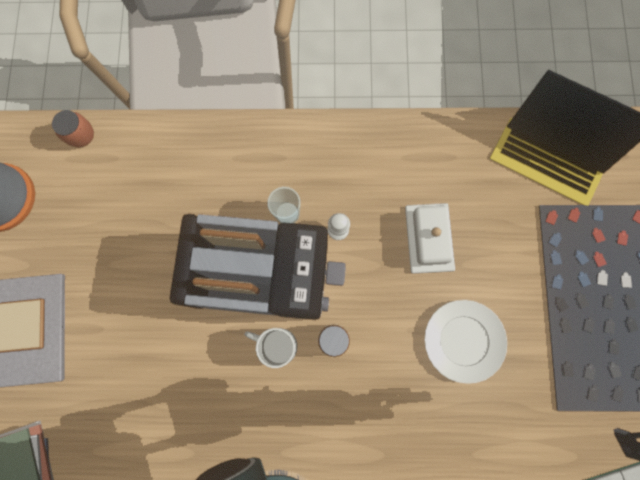

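View pics/side.png

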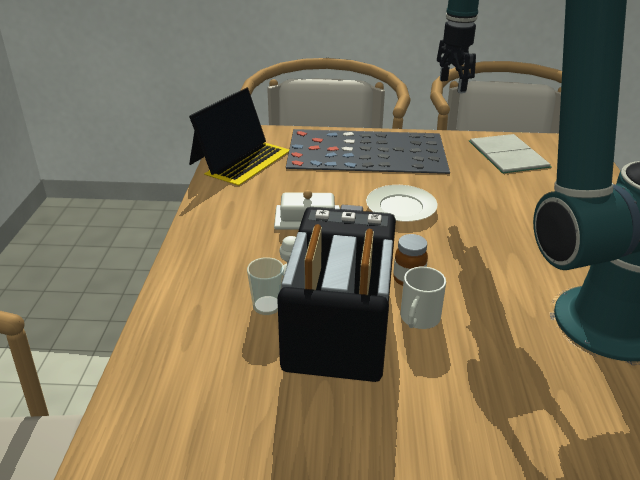

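Top view: the toaster is centred near (250,268), with the lever pad at (336,273). The keys are the snowflake at (306,242), square at (303,268) and bars at (300,295). The jar (334,341) and egg cup (340,226) flank the lever, and the side view agrees. Both views give the pad at about (0.516,-0.120,0.167) and defrost at about (0.571,-0.063,0.193), which match the stated heights and spacing. 

I'll turn the tool so the closing line runs along the toaster's y, and close the fingers.

Call:
{"api": "jog_arm", "payload": {"increments": [[0,0,-0.02,0,0,-0.228,0],[0,0,-0.02,0,0,-0.228,0],[0,0,0,0,0,-0.228,0],[0,0,0,0,0,-0.228,0],[0,0,0,0,0,-0.228,0],[0,0,0,0,0,-0.228,0],[0,0,0,0,0,0,0],[0,0,0,0,0,0,0]], "squeeze": 20}}

```text
time_s: 2.3
position: [0.2609, -0.6226, 0.2513]
tool_rot: [0.742, 0.67, -0.0, 0.0]
ft_force: [0.8, 0.5, 0.2]
finger_gap: 0.0002
finger_force: 0.0
```

```bash
cat >> h.py <<'E'
np.set_printoptions(precision=4,suppress=True)
ex=np.array([.098,.995,0]);ey=np.array([-.995,.098,0])
def go(target,tilt=0):
    "shift (shares) in tool axes to target, remaining turn (shares) to the toaster-aligned pose with tilt deg"
    s=manip.sense();r=R.from_quat(s['tool_rot']);M=r.as_matrix()
    D=R.from_matrix(np.c_[ex,-ey,[0,0,-1]])*R.from_rotvec([0,np.radians(tilt),0])
    print('t',s['time_s'],'pos',np.array(s['position']),'F',np.array(s['ft_force']),'gap',s['finger_gap'],'q',np.array(s['qpos']))
    print('shift',M.T@(np.array(target)-s['position'])/.5,'turn',(r.inv()*D).as_rotvec(degrees=True)/45)
E
python3 -c "
from h import *
go([.514,-.175,.25],0)"
```

```text
t 2.3 pos [ 0.2609 -0.6226  0.2513] F [0.7997 0.5011 0.1576] gap 0.00018929042702206585 q [-1.2109  0.253   1.5807 -0.      1.3078 -1.1084]
shift [0.9422 0.412  0.0025] turn [ 0.      0.     -0.0055]
```

Call:
{"api": "jog_arm", "payload": {"increments": [[0.1,0.044,0,0,0,0,0],[0.1,0.044,0,0,0,0,0],[0.1,0.044,0,0,0,0,0],[0.1,0.044,0,0,0,0,0],[0.1,0.044,0,0,0,0,0],[0.1,0.044,0,0,0,0,0],[0.1,0.044,0,0,0,0,0],[0,0,0,0,0,0,0]]}}

```text
time_s: 3.3
position: [0.4504, -0.2865, 0.2515]
tool_rot: [0.74, 0.672, 0.001, 0.0]
ft_force: [-0.1, -0.4, -0.3]
finger_gap: 0.0001
finger_force: 0.0
```

```bash
python3 - <<'E'
from h import *
for n in ['wrist','top','side']:
    p=shot(n,n+'2.png')
    for q in ['lever_pad','defrost_top','cancel_top','reheat_top']:
        for d in manip.landmark_of(p,q)[:1]: print(n,q,round(d['score'],2),w(p,d['xyz']),px(p,d['xyz']))
go([.514,-.150,.25],20)
E
```

```text
top lever_pad 0.84 [ 0.5185 -0.1198  0.1707] [334. 272.]
top defrost_top 0.48 [ 0.5701 -0.0655  0.1976] [306. 243.]
top cancel_top 0.47 [ 0.523  -0.059   0.1936] [302. 268.]
top reheat_top 0.68 [0.4928 0.0851 0.1249] [233. 287.]
side lever_pad 0.85 [ 0.5144 -0.1185  0.1666] [352. 209.]
side defrost_top 0.46 [ 0.5708 -0.059   0.1901] [323. 213.]
side cancel_top 0.21 [ 0.389  -0.1203 -0.0056] [407. 278.]
side reheat_top 0.66 [ 0.4725 -0.055   0.1917] [375. 216.]
t 4.05 pos [ 0.4488 -0.2898  0.2513] F [ 0.4345 -0.0001  0.1676] gap -0.00025481098937784734 q [-0.6199 -0.0157  1.8793  0.      1.278  -0.52  ]
shift [0.2911 0.1018 0.0025] turn [ 0.0004  0.4444 -0.0022]
```

View pics/wrist2.png

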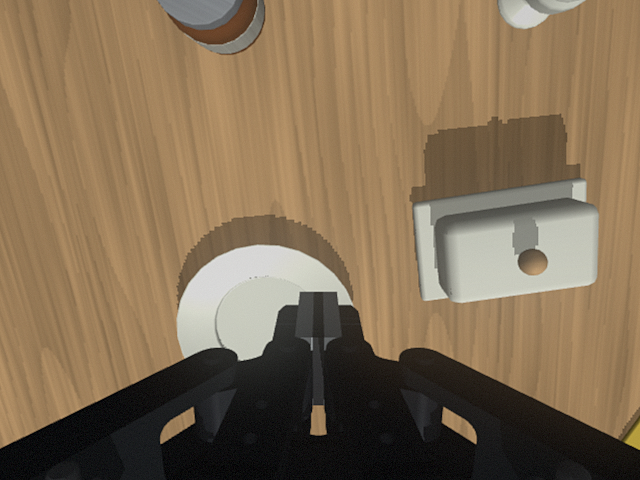

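Call:
{"api": "jog_arm", "payload": {"increments": [[0,0,0,0,0.222,0,0],[0,0,0,0,0.222,0,0],[0.062,0.02,0.036,0,0,0,0],[0.062,0.02,0.036,0,0,0,0],[0.062,0.02,0.036,0,0,0,0],[0.062,0.02,0.036,0,0,0,0],[0.062,0.02,0.036,0,0,0,0],[0,0,0,0,0,0,0]]}}

```text
time_s: 5.05
position: [0.5161, -0.1168, 0.2191]
tool_rot: [0.729, 0.662, 0.128, -0.117]
ft_force: [-0.4, -0.9, 0.1]
finger_gap: -0.0
finger_force: 0.0
```

```bash
python3 - <<'E'
from h import *
for n in ['wrist','top']:
    p=shot(n,n+'3.png')
    if n=='wrist': print('cam',np.array(p['position']))
    for q in ['lever_pad','defrost_top','cancel_top','reheat_top']:
        for d in manip.landmark_of(p,q)[:1]: print(n,q,round(d['score'],2),w(p,d['xyz']),px(p,d['xyz']))
go([.516,-.1195,.16],20); go([.516,-.1195,.108],20)
E
```

```text
cam [ 0.5183 -0.1007  0.377 ]
wrist lever_pad 0.47 [0.3725 0.0059 0.0011] [149. 174.]
wrist defrost_top 0.58 [ 0.5755 -0.0618  0.1965] [440. 174.]
wrist cancel_top 0.94 [ 0.5274 -0.0576  0.1944] [330. 176.]
wrist reheat_top 0.73 [ 0.4723 -0.0558  0.1945] [206. 184.]
top lever_pad 0.58 [ 0.5174 -0.1193  0.1695] [334. 273.]
top defrost_top 0.51 [ 0.5706 -0.0663  0.1961] [306. 243.]
top cancel_top 0.7 [ 0.5204 -0.0602  0.1909] [303. 270.]
top reheat_top 0.69 [ 0.4751 -0.0537  0.1898] [299. 294.]
t 5.55 pos [ 0.5161 -0.1196  0.2197] F [0.0671 0.7211 0.2679] gap 4.719208861021544e-06 q [-0.4854  0.0656  1.8945  0.3321  1.3304 -0.4889]
shift [-0.0406 -0.0003  0.1124] turn [ 0.0012  0.0006 -0.0028]
t 5.55 pos [ 0.5161 -0.1196  0.2197] F [0.0671 0.7211 0.2679] gap 4.719208861021544e-06 q [-0.4854  0.0656  1.8945  0.3321  1.3304 -0.4889]
shift [-0.0761 -0.0003  0.2101] turn [ 0.0012  0.0006 -0.0028]
```

View pics/wrist3.png

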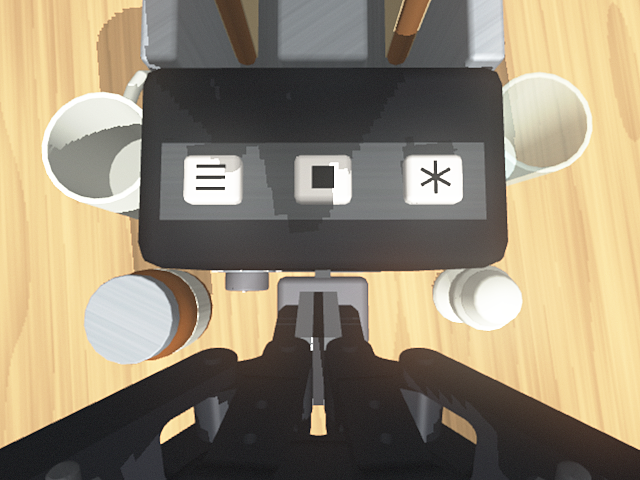

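The wrist view shows the fingertips (320,295) over the pad (323,307). The snowflake key is at (435,178), and the jar and egg cup are clear. Descending.

Call:
{"api": "jog_arm", "payload": {"increments": [[-0.015,0,0.041,0,0,0,0],[-0.012,0,0.033,0,0,0,0],[-0.008,0,0.021,0,0,0,0],[-0.008,0,0.022,0,0,0,0],[-0.008,0,0.022,0,0,0,0],[-0.008,0,0.022,0,0,0,0],[-0.008,0,0.022,0,0,0,0],[0,0,0,0,0,0,0]]}}

```text
time_s: 6.55
position: [0.5161, -0.1192, 0.1209]
tool_rot: [0.73, 0.661, 0.128, -0.117]
ft_force: [0.3, -0.4, -0.6]
finger_gap: -0.0001
finger_force: 0.0
```

```bash
python3 - <<'E'
from h import *
go([.516,-.1195,.112],20)
p=shot('wrist','wrist4.png')
E
```

```text
t 6.55 pos [ 0.5161 -0.1192  0.1209] F [ 0.2608 -0.3577 -0.5652] gap -0.00011094351521809937 q [-0.4846  0.1623  1.9842  0.3532  1.1551 -0.5543]
shift [-0.0066 -0.0001  0.0165] turn [ 0.0002  0.0006 -0.0025]
```

View pics/wrist4.png

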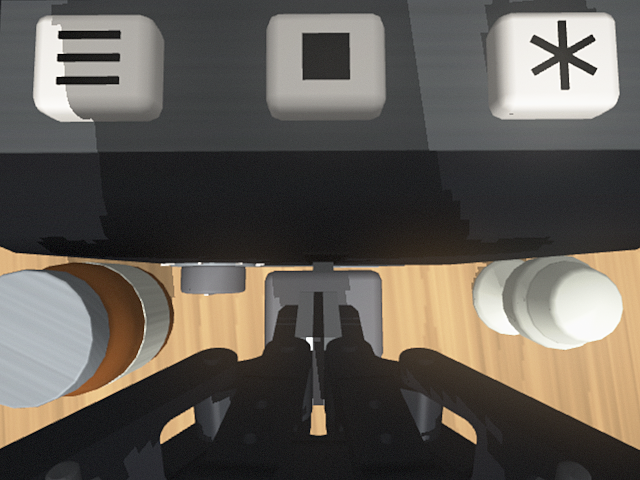

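The fingers are on the pad (323,310), which has moved down with them. Now the last few mm.

Call:
{"api": "jog_arm", "payload": {"increments": [[-0.001,0,0.004,0,0,0,0],[-0.002,0,0.004,0,0,0,0],[-0.001,0,0.004,0,0,0,0],[-0.001,0,0.002,0,0,0,0],[-0.001,0,0.002,0,0,0,0],[0,0,0,0,0,0,0],[0,0,0,0,0,0,0],[0,0,0,0,0,0,0]]}}

```text
time_s: 7.6
position: [0.5168, -0.1194, 0.1153]
tool_rot: [0.73, 0.661, 0.129, -0.116]
ft_force: [-1.1, 0.9, 10.5]
finger_gap: -0.0001
finger_force: 4.9
```

```bash
python3 - <<'E'
from h import *
go([.516,-.1195,.108],20)
p=shot('top')
print([w(p,d['xyz']) for d in manip.landmark_of(p,'lever_pad')[:1]])
p=shot('side')
print([w(p,d['xyz']) for d in manip.landmark_of(p,'lever_pad')[:1]])
E
```

```text
t 7.6 pos [ 0.5168 -0.1194  0.1153] F [-1.1439  0.9341 10.4582] gap -6.59099524507634e-05 q [-0.4849  0.1693  1.9877  0.3563  1.1441 -0.5605]
shift [-0.0054 -0.0017  0.0136] turn [ 0.0024 -0.0001 -0.0008]
[array([ 0.5205, -0.122 ,  0.1162])]
[]
```

The lever is at its stop: 10.5 N, and the tip edge is at about 0.113. Retreat and move above the defrost key.

Call:
{"api": "jog_arm", "payload": {"increments": [[0.017,0,-0.047,0,0,0,0],[0.017,0,-0.047,0,0,0,0],[0.017,0,-0.047,0,0,0,0],[0.017,0,-0.047,0,0,0,0],[0.04,0.033,0.015,0,0,0,0],[0.04,0.033,0.015,0,0,0,0],[0.04,0.033,0.015,0,0,0,0],[0,0,0,0,0,0,0]]}}

```text
time_s: 8.8
position: [0.5721, -0.0595, 0.2123]
tool_rot: [0.73, 0.662, 0.128, -0.117]
ft_force: [-0.2, -0.1, -0.7]
finger_gap: -0.0001
finger_force: 0.0
```

```bash
python3 - <<'E'
from h import *
for n in ['top','wrist']:
    p=shot(n,n+'5.png')
    for q in ['lever_pad','defrost_top','cancel_top','reheat_top']:
        for d in manip.landmark_of(p,q)[:1]: print(n,q,round(d['score'],2),w(p,d['xyz']),px(p,d['xyz']))
go([.572,-.060,.189],20)
E
```

```text
top lever_pad 0.94 [ 0.5179 -0.1207  0.1166] [334. 276.]
top cancel_top 0.61 [ 0.5217 -0.0581  0.1921] [302. 269.]
wrist lever_pad 0.68 [ 0.5355  0.0436 -0.0006] [267. 181.]
wrist cancel_top 0.72 [ 0.5245 -0.0558  0.1931] [205. 312.]
wrist reheat_top 0.77 [ 0.4713 -0.053   0.1973] [ 73. 320.]
t 9.3 pos [ 0.5716 -0.0611  0.2131] F [-0.4663 -0.4208 -0.6657] gap 0.0002126554689094805 q [-0.3523  0.128   1.839   0.3523  1.2827 -0.3716]
shift [-0.0144  0.0006  0.046 ] turn [ 0.001   0.0006 -0.0024]
```

View pics/wrist5.png

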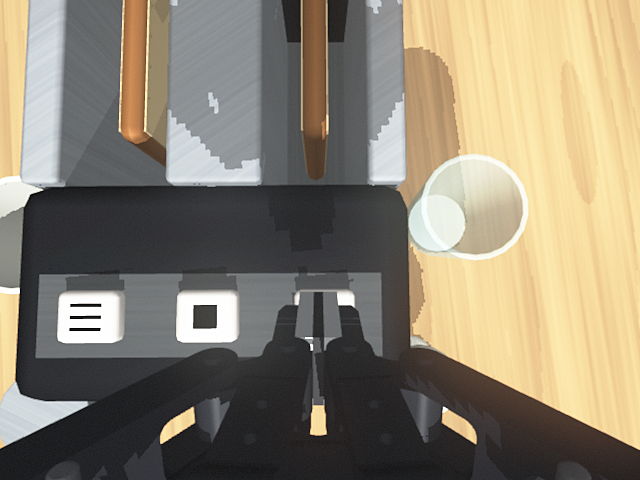

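The fingertips (318,300) are over the snowflake key (293–355 px), and the lever pad still reads about 0.114. Press gently.

Call:
{"api": "jog_arm", "payload": {"increments": [[-0.0096,0,0.026,0,0,0,0],[-0.0014,0,0.004,0,0,0,0],[-0.0014,0,0.004,0,0,0,0],[-0.0014,0,0.004,0,0,0,0],[-0.0014,0,0.004,0,0,0,0],[-0.0014,0,0.0038,0,0,0,0],[0,0,0,0,0,0,0],[0,0,0,0,0,0,0]]}}

```text
time_s: 10.3
position: [0.5717, -0.0605, 0.1903]
tool_rot: [0.73, 0.661, 0.129, -0.116]
ft_force: [-6.0, -0.6, 9.0]
finger_gap: 0.0002
finger_force: 4.8
```

```bash
python3 -c "
from h import *
go([.572,-.060,.187],20)"
```

```text
t 10.3 pos [ 0.5717 -0.0605  0.1903] F [-5.9584 -0.6385  8.9748] gap 0.00016692316580854786 q [-0.3516  0.1469  1.8616  0.3575  1.2439 -0.3876]
shift [-0.0013  0.0005  0.0066] turn [ 0.0008 -0.0002 -0.0007]
```

9 N at z 0.1903 means the key is at its stop. Lift straight off and back away.

Call:
{"api": "jog_arm", "payload": {"increments": [[0,0,0,0,0,0,0],[0.004,0,-0.011,0,0,0,0],[0.017,0,-0.047,0,0,0,0],[0.02,0,-0.056,0,0,0,0],[0.02,0,-0.056,0,0,0,0],[-0.04,0,-0.05,0,0,0,0],[-0.04,0,-0.05,0,0,0,0],[0,0,0,0,0,0,0]]}}

```text
time_s: 11.3
position: [0.5675, -0.1173, 0.3136]
tool_rot: [0.731, 0.66, 0.129, -0.114]
ft_force: [0.7, -0.5, 0.2]
finger_gap: 0.0001
finger_force: 0.0
```

```bash
python3 - <<'E'
from h import *
for n in ['top','side']:
    p=shot(n,n+'6.png')
    for q in ['toaster','lever_pad','defrost_top','cancel_top','reheat_top','jam_jar','egg_cup','mug','tumbler']:
        for d in manip.landmark_of(p,q)[:1]: print(n,q,round(d['score'],2),w(p,d['xyz']))
go([.572,-.060,.187],20)
E
```

```text
top toaster 0.66 [ 0.5367  0.0382 -0.0024]
top lever_pad 0.96 [ 0.5181 -0.1192  0.1112]
top defrost_top 0.72 [ 0.5738 -0.0666  0.1947]
top reheat_top 0.66 [ 0.4773 -0.0529  0.1871]
top egg_cup 0.59 [ 0.6441 -0.1326 -0.0015]
top mug 0.87 [ 0.3712  0.0008 -0.0006]
top tumbler 0.74 [ 0.6798 -0.0101  0.0045]
side toaster 0.46 [ 0.5729 -0.0591  0.1894]
side lever_pad 0.74 [ 0.3912 -0.4093 -0.0035]
side defrost_top 0.45 [ 0.5716 -0.059   0.1889]
side cancel_top 0.5 [ 0.525  -0.0634  0.1932]
side reheat_top 0.68 [ 0.475  -0.0569  0.1894]
side jam_jar 0.98 [ 0.3863 -0.117  -0.0052]
side egg_cup 0.71 [ 0.6444 -0.1337 -0.002 ]
side mug 0.61 [ 0.3722 -0.0016 -0.0019]
side tumbler 0.89 [ 0.679  -0.0126 -0.0039]
t 12.3 pos [ 0.5663 -0.1155  0.3123] F [-0.8562  0.1057 -0.7371] gap 0.0002452162717503777 q [-0.4402  0.0946  1.6917  0.3293  1.4812 -0.3912]
shift [0.0192 0.0003 0.2736] turn [ 0.0007  0.0005 -0.0017]
```

View pics/side6.png

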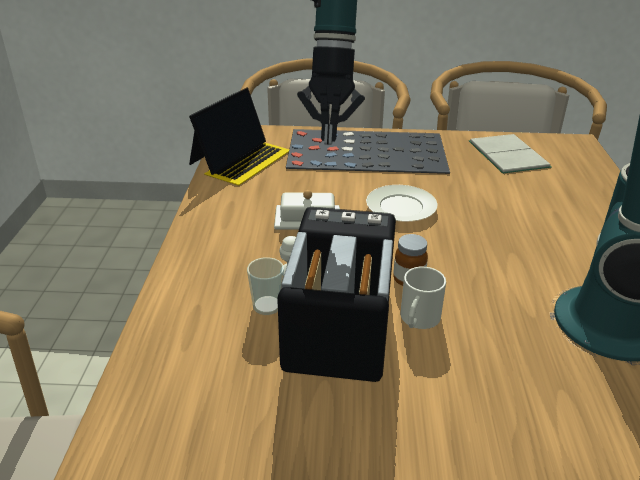

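The side view shows the bread sunk into the slots (near (313,270) and (365,275)), the keys up at (322–375,216), every bystander in place and the gripper clear of everything.

```bash
python3 -c "
from bench import manip
print(manip.finish_job())"
```

```text
the job is handed in; nothing more can be done
None
```

I pushed the lever down to its stop, then pressed the defrost key fully in with about 9 N and let it spring back; nothing else appeared moved in the last pictures, and the job is handed in, though the hand-in returned no verdict.

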